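# Put ring packs and weighing pots back with their own kind

## Robot

A 6-joint arm with a two-finger parallel gripper is mounted at the origin on a cart in front of the work surface, level with it; the furniture and walls round the work are solid. World frame = base frame: x ahead of the robot, y to its left, z up, the work surface at z = 0. Lengths are in m, angles in rad, forces in N, time in s.
With the tool pointing down it reaches from about 0.225 to 0.875 m from the base axis. Payload 3.4 kg.
Tool frame: the origin (TCP) lies at the very end of the fingers, on their centre line; the grasp point (between the pads) lies 19 mm behind it; z points along the fingers, y is the line along which they close (so a half turn about z gives the same grasp; the last joint's range is limited). The gripper opens to 85 mm and grips with 20 to 120 N. Pads are 22 mm wide; open, the fingers measure 114 mm over their backs; the gripper's body (76 mm by 85 mm) begins 54 mm behind the grasp point. The pads swing forward as they close: fully open they stand 13 mm farther back than shut.
Start: joints at [1.025, 0.276, 1.505, -0, 1.361, -0.121], TCP at [0.237, 0.524, 0.231] pointing down, gripper open.
Joint ranges: [-2.89, 2.89], [-0.75, 2.08], [0.22, 2.7], [-1.18, 4.32], [0.11, 2.71], [-2.7, 2.7]. Speed limits (rad/s): [2.57, 2.57, 3.14, 3.14, 3.14, 3.14].

## Interface

Orientations are given as a unit quaternion [w, x, y, z].
In Python, from rig import manip, eyes gives the robot as it stands.
- The arm moves only by the tool servo_tool, never from a script. Its argument "series" is text: rows parted by semicolons, each of 7 numbers parted by spaces: the shift along the tool's x, y, z in m, then the turn, a rotation vector about the tool's x, y, z in degrees, then the closure, from 0 (fully open) to 1 (shut). In form: dx dy dz ax ay az fingers; .... A call has 1 to 5 rows; each row is the pose to reach, as a shift and turn from the pose commanded when the call began, along the tool's axes at that moment; what a row does not reach only later rows make up. A row lasts 1/10 s, in which the tool goes at most 50 mm and 8.59 degrees, less where a joint would pass 70% of its speed; a pose out of reach is approached as far as the arm can. A call with a gripper value outside its range is refused whole. The fingers move at their own pace and stop on an object; "squeeze" is the grip in N (left out, the last holds). Time passes only in rows, so rows that repeat a pose let the fingers close. It gives the time, the measured TCP pose, the force, the opening and the grip force at its end, in the units of the state.
- manip.get_state(): the state, without advancing time (a new reading comes with each control period).
- eyes.get_image(name): name is "scene" or "side" or "wrist"; returns the picture (480x640x3 uint8, red, green, blue); there is no depth.
- eyes.camera_info(name): a dict with "fx", "fy", "cx", "cy" (pixels), "eye" and "orientation" of the camera in the world. Camera axes: x right, y down, z forward; pixel columns grow to the right and rows downward; lengths in m; the calibration is good to about 2 mm. The wrist camera is an equidistant fisheye: a pixel r from the principal point sees the ray r / f radians off the axis. A picture is of the moment at which its call begins: read the wrist's pose just before it. camera_info takes no time and is no camera call; for the wrist camera it gives the pose at the moment of the call.
- manip.sign_off(): hands the job in; it is judged then, once.
The state is a dict: "clock": time; "qpos": joint angles; "qd": joint speeds; "effort": joint torques, N m; "position": TCP position; "ee_rot": TCP orientation; "contact_force": force on the tool from outside, world axes, zero at the start; "moment": the same for the moment, N m; "width": finger opening in m; "gripper_force": force on a finger pad.
Only numpy, scipy, OpenCV 4.12 (cv2) and the standard library are available. Lean on these libraries where they do the work, as an engineer would, in place of code of your own. Each camera call takes 0.05 s, during which the arm holds its last target. There are 200 camera calls.

## Task

Clear the ringing table after a net round: lay each of the two loose ring packs flat in the holder that already has a pack with the same coloured top, squarely on top of that pack, and stand each of the two loose weighing pots upright, right down in the empty socket of the wooden block that already holds the same sort of pot. Leave the tally counter where it lies.

Things in the scene. Friction and masses are not known exactly. Their poses are not given: they have to be found in the camera images.
- pack_orange: matchbox-style card box of bird rings, cream sides, an orange-brown printed panel on top; 40 mm wide (x), 58 mm long (y), 17.5 mm high. Loose, lying flat. Origin at the centre of its underside, z up, y along its long side (a half turn makes no odds)
- pack_teal: matchbox-style card box of bird rings, cream sides, a pale blue-green printed panel on top; 36 mm wide (x), 53 mm long (y), 15.5 mm high. Loose, lying flat. Origin at the centre of its underside, z up, y along its long side (a half turn makes no odds)
- holder_orange: pack holder, fixed: ply base 70x88x6 mm (x,y,z), four dark steel corner angles (legs 11 mm, tops at 38 mm) round a bay of 54x72 mm, long sides open for 55 mm. A fixed orange-brown pack lies in it, top at z = 25 mm, where the loose one like it rests. Origin: centre of the base's underside, z up, x pointing away from the robot, y along the long side of bay and pack
- holder_teal: pack holder, fixed: ply base 66x83x6 mm (x,y,z), four dark steel corner angles (legs 11 mm, tops at 34 mm) round a bay of 50x67 mm, long sides open for 50 mm. A fixed pale blue-green pack lies in it, top at z = 23 mm, where the loose one like it rests. Origin: centre of the base's underside, z up, x pointing away from the robot, y along the long side of bay and pack
- pot_striped: weighing pot, black with lime-green bands, black top, round, 58 mm high, 35 mm across at the top and 30 mm at the foot; loose, standing upright. Origin at the centre of its underside, z up its axis; any yaw
- pot_plain: weighing pot, plain black with a grey lid, round, 58 mm high, 35 mm across at the top and 30 mm at the foot; loose, standing upright. Origin at the centre of its underside, z up its axis; any yaw
- block_striped: pot block, fixed: brown wood 112x56x28 mm (x,y,z), two round sockets 43 mm across, 20 mm deep (floor at z = 8 mm) at x = -29 and +29 mm, y = 0. The far one (+29) holds a fixed striped black pot with a black top, top at z = 66 mm; the near one (-29) is empty, for the loose pot like it. Origin: centre of the block's underside, z up, x along the block, pointing away from the robot
- block_plain: pot block, fixed: brown wood 112x56x28 mm (x,y,z), two round sockets 43 mm across, 20 mm deep (floor at z = 8 mm) at x = -29 and +29 mm, y = 0. The far one (+29) holds a fixed plain black pot with a grey lid, top at z = 66 mm; the near one (-29) is empty, for the loose pot like it. Origin: centre of the block's underside, z up, x along the block, pointing away from the robot
- tally: bystander: round chrome hand tally counter 57x71x23 mm lying on its back, loose; origin at the centre of its underside; to be left alone
- carton_corner (a point): obstacle, never moves: top of the near left upright edge of a brown cardboard carton on a drawer box, together 277 mm high; from this edge the stack runs 240 mm along the worktop's edge to the robot's right and 225 mm back, square to the worktop (45 degrees to x and y)

How it is judged:
By the outcome, as a careful person would: the job done as asked, in the order asked, and still so for the second after the job is handed in, with the robot touching nothing.
It also fails if it takes over 120 s, if anything falls off the work surface, if the arm or the gripper's body presses on something with over 40 N, if the wrist force passes 120 N, or if a joint passes its speed limit or range.

## Working session

There is one attempt and no reset: what is moved stays moved. The work goes in short steps, Python scripts to look and compute and a tool call to move; the robot and the scene stay as the last step left them, time stands still between calls to the robot, and variables do not carry over. Pictures are saved under pics/ and viewed, at most 14 in all, crops included, and the job is handed in when it is done.

Besides the shell and the picture viewer there is one more tool, called as name(argument=value, ...) on one line, values as JSON. servo_tool: Moves the arm, as the interface text tells. Its arguments: {"type":"object","properties":{"series":{"type":"string"},"squeeze":{"type":"number"}},"required":["series"]}

```bash
ls; mkdir -p pics; python3 - <<'E'
from rig import manip, eyes
import cv2
for n in ("scene","side","wrist"):
    i=eyes.camera_info(n); print(n,i)
    cv2.imwrite(f"pics/{n}0.png",eyes.get_image(n)[:,:,::-1])
print(manip.get_state())
E
```

```text
pics
scene {'fx': 440.549312269478, 'fy': 440.549312269478, 'cx': 316.8798937563465, 'cy': 249.4676069133725, 'eye': array([-0.05830883, -0.43121074,  0.61651004]), 'orientation': array([-0.48175254,  0.8051777 , -0.29400101,  0.18211746])}
side {'fx': 477.3331913724469, 'fy': 477.3331913724469, 'cx': 312.78909396848996, 'cy': 237.64782573182146, 'eye': array([ 0.44929513, -0.31740188,  0.86124969]), 'orientation': array([-0.31013855,  0.95037864, -0.02351856,  0.00643403])}
wrist {'fx': 371.64829954431775, 'fy': 371.64829954431775, 'cx': 318.7002000230714, 'cy': 238.66380684280585, 'eye': array([0.17047239, 0.55407812, 0.37376498]), 'orientation': array([0.12285463, 0.83105542, 0.53677478, 0.07827175])}
{'clock': 0.15, 'qpos': array([ 1.02499144e+00,  2.76441953e-01,  1.50581799e+00, -2.11345245e-05,
        1.36072616e+00, -1.21048772e-01]), 'qd': array([-0.00080883, -0.00191683, -0.00295272,  0.00165209, -0.00221394,
        0.00035068]), 'effort': array([ 1.12742327e-03, -4.17146516e+01, -2.46032917e+01,  4.35712957e-05,
        7.70466810e-03,  1.41923397e-05]), 'position': array([0.23678847, 0.52354967, 0.23065257]), 'ee_rot': array([-2.18262178e-04,  2.10782910e-01,  9.77532649e-01, -6.61736386e-04]), 'contact_force': array([-0.09822872,  0.32111865, -0.4654014 ]), 'moment': array([-0.01391954,  0.02665801, -0.01426922]), 'gripper_force': 0.0, 'width': 0.08528748523760599}
```

View pics/scene0.png

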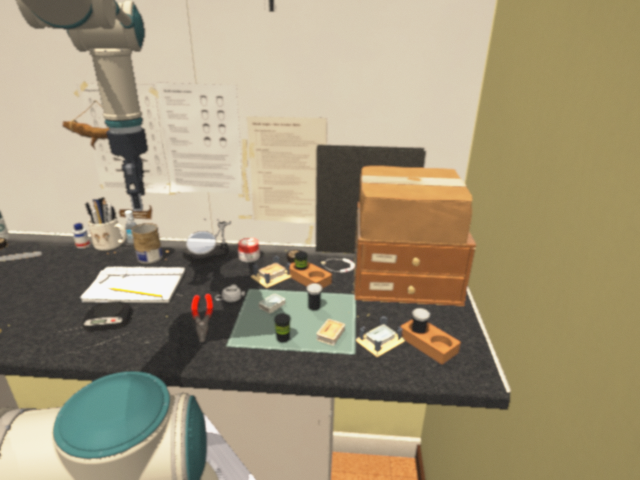

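View pics/side0.png

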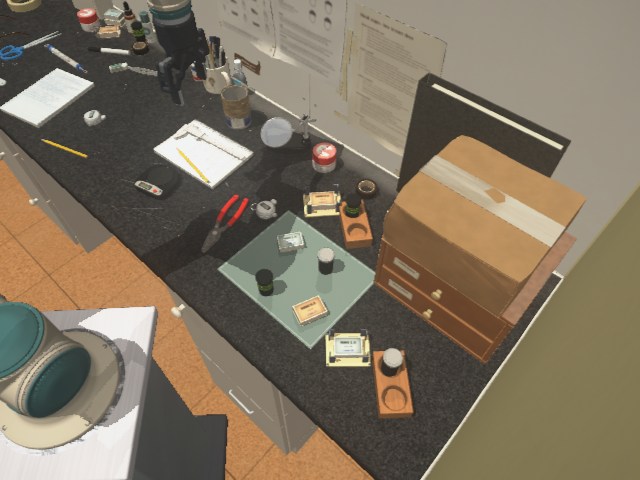

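View pics/wrist0.png

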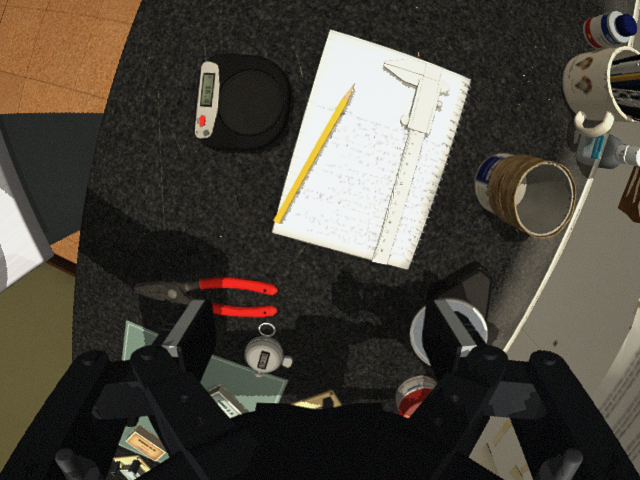

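Scene: plain loose pot (314,297), striped loose pot (283,328), teal pack (272,304), orange pack (331,331). Side: orange holder (322,203) and striped block (355,225) at the back, teal holder (348,348) and plain block (393,383) at the front right, tally (266,208). In the wrist view the work area is hidden behind the gripper.

```bash
cat > h.py <<'E'
import numpy as np, cv2
from scipy.spatial.transform import Rotation as R
from rig import manip, eyes
def rot(q): return R.from_quat(np.r_[q[1:],q[0]])
def ray(info,px):
    px=np.atleast_2d(np.asarray(px,float)); a=(px-[info['cx'],info['cy']])/[info['fx'],info['fy']]
    if info.get('fish'):
        r=np.linalg.norm(a,axis=1,keepdims=True)+1e-12; d=np.c_[a/r*np.sin(r),np.cos(r)]
    else: d=np.c_[a,np.ones(len(a))]; d/=np.linalg.norm(d,axis=1,keepdims=True)
    return rot(info['orientation']).apply(d)
def plane(info,px,z):
    d=ray(info,px); return info['eye']+d*((z-info['eye'][2])/d[:,2:])
def tri(obs):  # [(info,px),...]
    A=np.zeros((3,3));b=np.zeros(3);L=[]
    for i,p in obs:
        d=ray(i,p)[0];M=np.eye(3)-np.outer(d,d);A+=M;b+=M@i['eye'];L.append((M,i['eye']))
    x=np.linalg.solve(A,b); return x,[np.linalg.norm(M@(x-e)) for M,e in L]
def info(n):
    i=dict(eyes.camera_info(n)); i['fish']=n=='wrist'; return i
def shot(n,name):
    i=info(n); im=eyes.get_image(n)[:,:,::-1].copy(); cv2.imwrite(f'pics/{name}.png',im)
    np.save(f'pics/{name}.npy',i,allow_pickle=True); return i,im
def load(name): return np.load(f'pics/{name}.npy',allow_pickle=True).item(),cv2.imread(f'pics/{name}.png')
def down(yaw): # tool z down, tool y axis heading = yaw (mod pi)
    y=np.array([np.cos(yaw),np.sin(yaw),0]);z=np.array([0,0,-1.]);return R.from_matrix(np.c_[np.cross(y,z),y,z])
def go(p,yaw=None,frm=None,R1=None):
    """shift (m) and rotvec (deg) in tool axes from the measured (or given) pose"""
    s=manip.get_state(); P,Q=(s['position'],rot(s['ee_rot'])) if frm is None else frm
    if R1 is None:
        R1=Q if yaw is None else min((down(yaw),down(yaw+np.pi)),key=lambda r:(Q.inv()*r).magnitude())
    d=Q.inv().apply(np.asarray(p)-P); w=(Q.inv()*R1).as_rotvec(degrees=True)
    print('shift',d.round(4),'turn',w.round(2),'rows',max(np.linalg.norm(d)/.05,np.linalg.norm(w)/8.59).round(1)); return R1
E
python3 - <<'E'
from h import *
s=info('side');c=info('scene')
for n,a,b,z in [('plainpot top',(326,254),(314,290),.058),('stripedpot top',(264,273),(283,320),.058),('orange',(310,309),(331,329),.0175),('teal',(291,241),(272,302),.0155),
 ('holdO',(322,203),(272,272),.025),('holdT',(348,347),(381,336),.023),('blkS pot',(352,203),(301,258),.066),('blkS sock',(356,228),None,.028),('blkP pot',(393,357),(420,316),.066),('blkP sock',(394,399),None,.028),('tally',(266,208),(232,293),.02),('carton near',(388,212),(357,170),.277)]:
    print(n,plane(s,a,z)[0].round(3), tri([(s,a),(c,b)])[0].round(3) if b else '')
E
```

```text
plainpot top [0.501 0.226 0.058] [0.502 0.23  0.049]
stripedpot top [0.375 0.187 0.058] [0.377 0.186 0.051]
orange [0.463 0.124 0.017] [0.463 0.124 0.017]
teal [0.429 0.293 0.015] [0.429 0.296 0.011]
holdO [0.503 0.39  0.025] [0.503 0.397 0.018]
holdT [0.53  0.039 0.023] [0.531 0.042 0.015]
blkS pot [0.566 0.352 0.066] [0.567 0.359 0.056]
blkS sock [0.573 0.312 0.028] 
blkP pot [ 0.603 -0.002  0.066] [0.605 0.002 0.055]
blkP sock [ 0.601 -0.062  0.028] 
tally [0.374 0.386 0.02 ] [0.375 0.39  0.013]
carton near [0.59  0.153 0.277] [0.565 0.137 0.334]
```

```bash
python3 - <<'E'
from h import *
go([.48,.17,.31],np.pi/2)
E
```

```text
shift [-0.3673 -0.222  -0.0791] turn [ -0.08  -0.03 -24.34] rows 8.7
```

servo_tool(series="-0.036 -0.022 -0.02 0 0 0 0; -0.073 -0.044 -0.04 0 0 0 0; -0.11 -0.066 -0.06 0 0 0 0; -0.147 -0.088 -0.079 0 0 0 0; -0.184 -0.111 -0.079 0 0 0 0")

```text
clock: 0.65
position: [0.3607, 0.3464, 0.313]
ee_rot: [0.002, 0.211, 0.978, 0.002]
contact_force: [0.9, -0.6, -0.6]
width: 0.0857
gripper_force: 0.0
```

servo_tool(series="-0.037 -0.022 0 0 0 -5 0; -0.074 -0.044 0 0 0 -10 0; -0.111 -0.066 0 0 0 -15 0; -0.148 -0.088 0 0 0 -20 0; -0.183 -0.111 0 0 0 -24.3 0")

```text
clock: 1.15
position: [0.4806, 0.1687, 0.3101]
ee_rot: [-0.0, -0.001, 1.0, 0.0]
contact_force: [0.4, 0.8, -0.3]
width: 0.0852
gripper_force: 0.0
```

```bash
python3 - <<'E'
from h import *
import time
i,im=shot('wrist','w1'); print(i['eye'],manip.get_state()['position'],manip.get_state()['qd'].round(3))
E
```

```text
[0.4077442  0.16872791 0.45332534] [0.48449409 0.16302553 0.30972541] [ 0.07  -0.006  0.017  0.056  0.003  0.283]
```

View pics/w1.png

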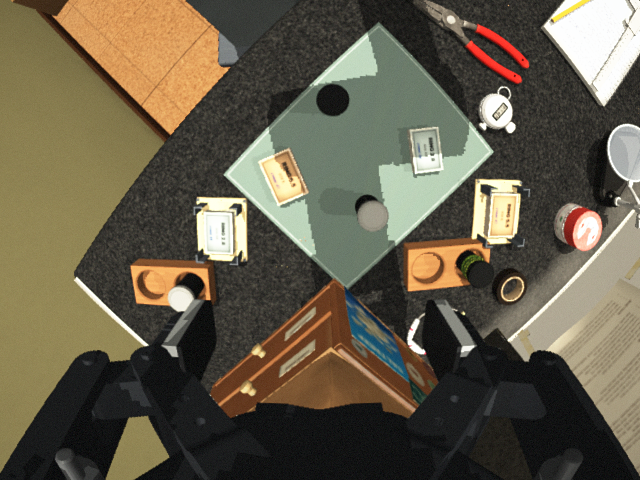

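w1 shows it all: orange pack (283,177), teal pack (426,150), striped pot top (333,99), plain pot lid (372,213), teal holder (220,230), plain block (173,285), orange holder (498,213), striped block (447,265), tally (495,110), carton corner (338,285). Second viewpoint for parallax.

servo_tool(series="0.024 -0.04 0 0 0 0 0; 0.05 -0.08 0 0 0 0 0; 0.05 -0.08 0 0 0 0 0; 0.05 -0.08 0 0 0 0 0; 0.05 -0.08 0 0 0 0 0")

```text
clock: 1.7
position: [0.4303, 0.0911, 0.3104]
ee_rot: [0.0, 0.0, 1.0, 0.0]
contact_force: [0.5, 0.4, 0.1]
width: 0.0852
gripper_force: 0.0
```

```bash
python3 - <<'E'
from h import *
i,im=shot('wrist','w2'); print(i['eye'],manip.get_state()['position'],manip.get_state()['qd'].round(3))
E
```

```text
[0.35732856 0.09122185 0.4535629 ] [0.43042053 0.09133411 0.31027051] [ 0.007  0.006 -0.002 -0.003  0.002 -0.002]
```

View pics/w2.png

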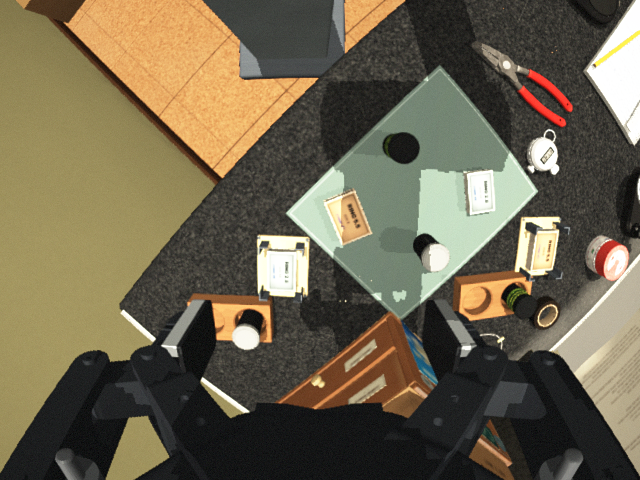

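```bash
cat > seg.py <<'E'
from h import *
W={'w1':dict(orange=(283,177,34),teal=(426,150,34),potS=(333,99,26),potP=(372,213,26),holdT=(220,230,48),holdO=(498,213,48),blkP=(173,285,55),blkS=(447,265,55)),
   'w2':dict(orange=(348,217,34),teal=(480,192,34),potS=(402,148,26),potP=(432,253,30),holdT=(284,266,48),holdO=(540,246,48),blkP=(232,320,55),blkS=(492,296,55))}
def mask(n,c):
    b,g,r=[c[:,:,k].astype(int) for k in range(3)]
    if n=='orange': m=(r-b>15)&(r>90)
    elif n=='teal': m=(r>g-14)&(r>120)
    elif n=='potS': m=(r<50)&(g<50)
    elif n=='potP': m=(abs(r-g)<12)&(r>110)
    elif n[:4]=='hold': m=(r-b>35)&(r>150)
    else: m=(r-b>60)&(r>g*1.35)
    return m.astype(np.uint8)*255
def seg(v):
    i,im=load(v);o={}
    for n,(x,y,h) in W[v].items():
        x0,y0=max(x-h,0),max(y-h,0); c=im[y0:y+h,x0:x+h]; m=mask(n,c); m=cv2.morphologyEx(m,cv2.MORPH_CLOSE,np.ones((3,3)));
        cs,_=cv2.findContours(m,cv2.RETR_EXTERNAL,cv2.CHAIN_APPROX_NONE)
        k=max(cs,key=cv2.contourArea).reshape(-1,2); o[n]=(k+[x0,y0],(x0,y0,c))
    return i,o
def rect(i,k,z):
    p=plane(i,k,z)[:,:2]; (c,s,a)=cv2.minAreaRect((p*1000).astype(np.float32))
    if s[0]<s[1]: a+=90
    return np.r_[c]/1000,max(s),min(s),(a+90)%180-90  # heading of long side
E
python3 - <<'E'
from seg import *
Z=dict(orange=.0175,teal=.0155,potS=.058,potP=.058,holdT=.006,holdO=.006,blkP=.028,blkS=.028)
for v in W:
    i,o=seg(v);T=[]
    for n,(k,(x0,y0,c)) in o.items():
        p,L,S,a=rect(i,k,Z[n]); print(v,n,p.round(4),round(L,1),round(S,1),round(a,1))
        s=cv2.resize(c,(198,198),interpolation=cv2.INTER_CUBIC); f=198/c.shape[1]
        cv2.polylines(s,[((k-[x0,y0]+.5)*f).astype(int)],True,(255,0,255),1);T.append(s)
    cv2.imwrite(f'pics/m_{v}.png',np.vstack([np.hstack(T[:4]),np.hstack(T[4:])]))
cv2.imwrite('pics/m.png',cv2.resize(np.vstack([cv2.imread('pics/m_w1.png'),cv2.imread('pics/m_w2.png')]),(594,594)))
E
```

```text
w1 orange [0.4627 0.1269] 60.1 42.6 22.9
w1 teal [0.4276 0.2968] 55.3 40.5 9.2
w1 potS [0.3751 0.1829] 33.1 32.8 -43.8
w1 potP [0.5007 0.2287] 34.0 33.6 0.7
w1 holdT [0.5303 0.0442] 84.1 66.8 -1.8
w1 holdO [0.5045 0.4063] 89.3 71.6 1.6
w1 blkP [ 0.598  -0.0276] 116.1 67.1 89.2
w1 blkS [0.5689 0.3342] 117.4 66.2 -85.5
w2 orange [0.4615 0.1262] 63.1 42.0 23.0
w2 teal [0.427  0.2957] 56.9 42.9 9.7
w2 potS [0.3753 0.1793] 38.8 32.6 -88.0
w2 potP [0.4998 0.2282] 34.9 33.7 6.1
w2 holdT [0.5303 0.0444] 84.9 66.9 -2.9
w2 holdO [0.5059 0.4062] 91.1 72.3 1.6
w2 blkP [ 0.5966 -0.028 ] 114.1 70.3 89.5
w2 blkS [0.5671 0.332 ] 122.8 69.8 -85.2
```

View pics/m.png

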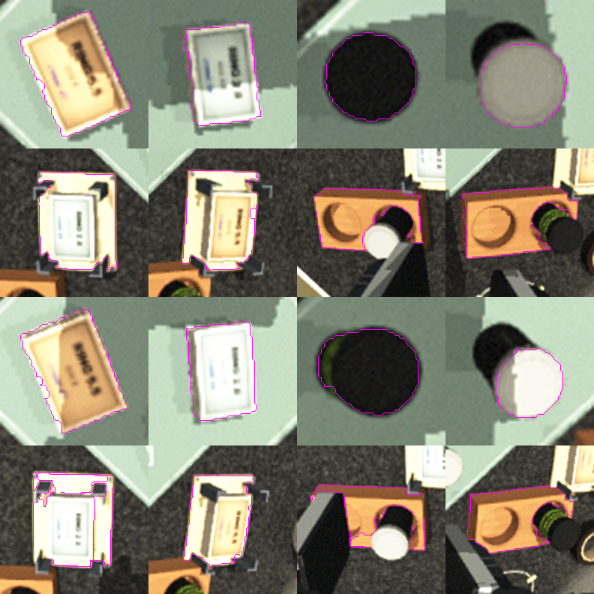

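m.png: masks fit tops of packs, pots, blocks and ply bases well (blkP in w2 cut by finger). Now hover over the orange pack for a close look.

```bash
python3 - <<'E'
from seg import *
a,A=seg('w1');b,B=seg('w2')
for n in ('orange','teal','potS','potP','holdT','holdO'):
    f=lambda k:np.array([cv2.minEnclosingCircle(k.astype(np.float32))[0]]) if 0 else cv2.boxPoints(cv2.minAreaRect(k.astype(np.float32))).mean(0)
    x,e=tri([(a,f(A[n][0])),(b,f(B[n][0]))]); print(n,x.round(4),np.round(e,4))
go([.462,.1265,.13],np.radians(113))
E
```

```text
orange [0.4632 0.1265 0.0095] [0.0003 0.0003]
teal [0.4279 0.2981 0.0096] [0.0001 0.0001]
potS [0.3749 0.1828 0.0443] [0.0011 0.0011]
potP [0.5015 0.2297 0.0525] [0.0004 0.0004]
holdT [0.529  0.0452 0.0061] [0.0003 0.0003]
holdO [0.5041 0.4064 0.0037] [0. 0.]
shift [-0.0315  0.035   0.1803] turn [  0.03   0.03 -22.99] rows 3.7
```

servo_tool(series="-0.008 0.009 0.045 0 0 -6 0; -0.016 0.018 0.09 0 0 -12 0; -0.024 0.027 0.135 0 0 -18 0; -0.032 0.035 0.18 0 0 -23 0; -0.032 0.035 0.18 0 0 -23 0")

```text
clock: 2.25
position: [0.4585, 0.1267, 0.1248]
ee_rot: [-0.006, -0.2, 0.98, 0.001]
contact_force: [-2.1, 0.5, -0.3]
width: 0.085
gripper_force: 0.0
```

```bash
python3 - <<'E'
from h import *
i,im=shot('wrist','w3'); s=manip.get_state();print(i['eye'],s['position'],s['ee_rot'],s['qd'].round(3))
E
```

```text
[0.39319501 0.09820668 0.26889446] [0.46024039 0.1264033  0.12781986] [-3.55049188e-03 -1.99463405e-01  9.79898784e-01  3.41209149e-04] [-0.013 -0.062 -0.069 -0.006  0.019  0.006]
```

View pics/w3.png

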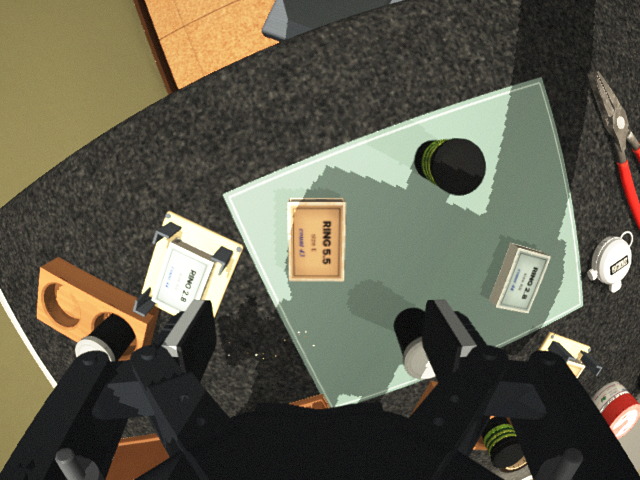

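w3: orange pack at centre (317,240), well aligned with the fingers, teal pack (520,280), teal holder (190,270).

```bash
python3 - <<'E'
from seg import *
W['w3']=dict(orange=(317,240,50))
i,o=seg('w3'); k=o['orange'][0]; b=cv2.boxPoints(cv2.minAreaRect(k.astype(np.float32)));print(b.round(1))
for z in (.0125,.0175): print(rect(i,k,z))
a,A=seg('w1');print(tri([(a,A['orange'][0].mean(0)),(i,k.mean(0))]))
p,L,S,h=rect(i,k,.0155)
go([*p,.002],np.radians(h+90))
E
```

```text
[[287. 197.]
 [346. 197.]
 [346. 281.]
 [287. 281.]]
(array([0.46276523, 0.12691499]), 63.26700210571289, 41.9607048034668, 22.946977615356445)
(array([0.46140854, 0.12635513]), 62.03318786621094, 41.14241027832031, 22.946979522705078)
(array([0.46348526, 0.12591888, 0.00687599]), [np.float64(0.0002802929285101183), np.float64(0.0002802929285100858)])
shift [-0.0025 -0.0008  0.1258] turn [ 0.12 -0.39  0.06] rows 2.5
```

servo_tool(series="-0.0015 0 0.045 0 0 0 0; -0.0015 0 0.09 0 0 0 0; -0.0015 0 0.115 0 0 0 0; -0.0015 0 0.1265 0 0 0 0; -0.0015 0 0.1265 0 0 0 0", squeeze=35)

```text
clock: 2.8
position: [0.4642, 0.1263, 0.0043]
ee_rot: [0.0, -0.199, 0.98, -0.0]
contact_force: [0.6, -0.1, 0.0]
width: 0.0855
gripper_force: 0.0
```

servo_tool(series="0 0 0 0 0 0 1; 0 0 0 0 0 0 1; 0 0 0 0 0 0 1; 0 0 0 0 0 0 1; 0 0 0 0 0 0 1")

```text
clock: 3.3
position: [0.4644, 0.1262, 0.0053]
ee_rot: [0.002, -0.199, 0.98, -0.0]
contact_force: [-1.2, 0.8, 6.6]
width: 0.04
gripper_force: 35.1
```

```bash
python3 - <<'E'
from h import *
s=manip.get_state(); q=rot(s['ee_rot'])
r=go([.5045,.4063,.125],np.radians(91.6))
E
```

```text
shift [-0.1465  0.2422 -0.1194] turn [-1.000e-02  1.800e-01  2.134e+01] rows 6.1
```

servo_tool(series="0 0 -0.03 0 0 0 1; 0 0 -0.075 0 0 0 1; -0.008 0.013 -0.12 0 0 0 1; -0.03 0.05 -0.12 0 0 0 1; -0.054 0.09 -0.12 0 0 0 1")

```text
clock: 3.8
position: [0.4794, 0.2306, 0.1269]
ee_rot: [0.003, -0.198, 0.98, 0.0]
contact_force: [1.3, -0.4, 0.1]
width: 0.0403
gripper_force: 36.2
```

servo_tool(series="-0.023 0.038 0 0 0 5 1; -0.046 0.076 0 0 0 10 1; -0.07 0.114 0 0 0 16 1; -0.092 0.152 0 0 0 21.3 1; -0.092 0.152 0 0 0 21.3 1")

```text
clock: 4.3
position: [0.5041, 0.4115, 0.1243]
ee_rot: [0.001, -0.016, 1.0, 0.002]
contact_force: [-0.9, -0.8, -0.5]
width: 0.0404
gripper_force: 36.2
```

```bash
python3 - <<'E'
from h import *
i,im=shot('wrist','w4'); i,im=shot('wrist','w5');s=manip.get_state();print(i['eye'],s['position'],s['ee_rot'],s['width'],s['qd'].round(3))
E
```

```text
[0.43022111 0.40594621 0.26708937] [0.5027786  0.40629882 0.12377118] [-1.30240429e-04 -1.57503436e-02  9.99875874e-01 -3.82534155e-04] 0.040309219835803475 [-0.031 -0.02   0.035 -0.007  0.006 -0.001]
```

View pics/w5.png

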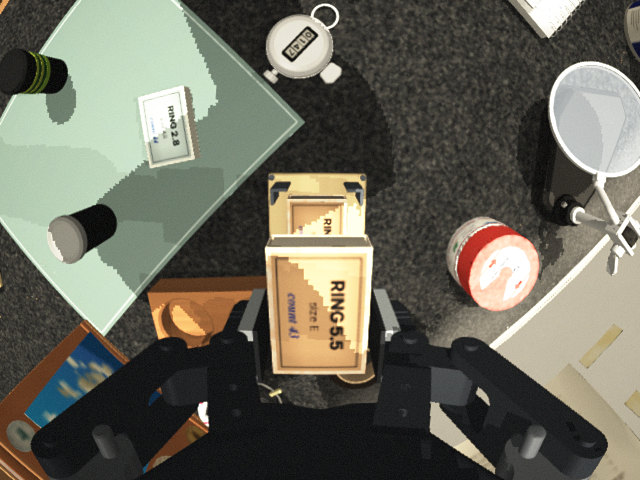

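w5: orange pack held flat at (320,310), holder's near ply edge (268–367,174), fixed pack's near edge (288–349,197), neighbouring things clear.

```bash
python3 - <<'E'
from h import *
i,im=load('w5'); b,g,r=[im[:,:,k].astype(int) for k in range(3)]
m=(r-b>25)&(r>130)
for y in (177,185,190,200,215,228,240,246,250,254,270,300,330,360,368,372,376):
    x=np.flatnonzero(m[y,255:385])+255; print(y,x.min() if len(x) else None,x.max() if len(x) else None,end=' | ')
print()
for x in (275,290,319,340,360):
    y=np.flatnonzero(m[165:390,x])+165; d=np.flatnonzero(np.diff(y)>1); print(x,y.min(),[(y[j],y[j+1]) for j in d],y.max())
E
```

```text
177 274 359 | 185 268 365 | 190 268 365 | 200 269 365 | 215 269 364 | 228 269 364 | 240 269 369 | 246 266 372 | 250 265 372 | 254 265 372 | 270 266 372 | 300 268 370 | 330 270 368 | 360 272 366 | 368 273 365 | 372 273 365 | 376 338 373 | 
275 173 [(np.int64(182), np.int64(202)), (np.int64(234), np.int64(237)), (np.int64(237), np.int64(239)), (np.int64(244), np.int64(246)), (np.int64(247), np.int64(253)), (np.int64(258), np.int64(264)), (np.int64(264), np.int64(267))] 373
290 173 [(np.int64(181), np.int64(184)), (np.int64(196), np.int64(199)), (np.int64(234), np.int64(237)), (np.int64(247), np.int64(253)), (np.int64(293), np.int64(296)), (np.int64(299), np.int64(301)), (np.int64(302), np.int64(305)), (np.int64(305), np.int64(312)), (np.int64(312), np.int64(315)), (np.int64(315), np.int64(318)), (np.int64(319), np.int64(322)), (np.int64(328), np.int64(331))] 373
319 173 [(np.int64(195), np.int64(199)), (np.int64(234), np.int64(236)), (np.int64(237), np.int64(239)), (np.int64(246), np.int64(253))] 374
340 173 [(np.int64(195), np.int64(199)), (np.int64(234), np.int64(236)), (np.int64(237), np.int64(239)), (np.int64(244), np.int64(246)), (np.int64(247), np.int64(253)), (np.int64(281), np.int64(284)), (np.int64(287), np.int64(291)), (np.int64(293), np.int64(296)), (np.int64(298), np.int64(303)), (np.int64(306), np.int64(309)), (np.int64(311), np.int64(315)), (np.int64(326), np.int64(334)), (np.int64(340), np.int64(348)), (np.int64(374), np.int64(376))] 378
360 174 [(np.int64(176), np.int64(178)), (np.int64(184), np.int64(205)), (np.int64(216), np.int64(236)), (np.int64(237), np.int64(240)), (np.int64(246), np.int64(253)), (np.int64(373), np.int64(381))] 382
```

```bash
python3 -c "
import cv2;im=cv2.imread('pics/w5.png')[160:390,245:400];cv2.imwrite('pics/c5.png',cv2.resize(im,None,fx=2.6,fy=2.6,interpolation=cv2.INTER_CUBIC))"
```

```text
(no output)
```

View pics/c5.png

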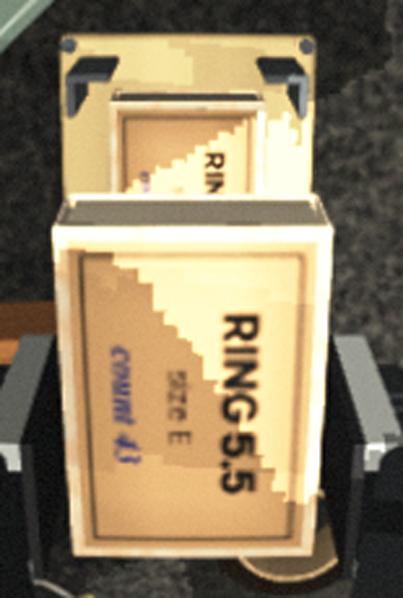

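c5: held top face corners (265.5,247),(372.5,247),(365.5,374),(273,374); base near corners (269,173.5),(366.5,173.5); fixed pack top near corners (287.5,198),(348,198).

```bash
python3 - <<'E'
from h import *
i,_=load('w5')
H=plane(i,[(265.5,247),(372.5,247),(365.5,374),(273,374)],.136)
B=plane(i,[(269,173.5),(366.5,173.5)],.006); F=plane(i,[(287.5,198),(348,198)],.025)
for n,A in (('held',H),('base',B),('fix',F)):
    print(n,A[:,:2].round(4).tolist(),'w',np.linalg.norm(A[0]-A[1]).round(4),'c',A.mean(0)[:2].round(4),'head',np.degrees(np.arctan2(*(A[1]-A[0])[1::-1])).round(2))
print('len',np.linalg.norm(H[1]-H[2]))
for n,A,d in (('base',B,.044),('fix',F,.029)):
    u=(A[1]-A[0])[:2];u/=np.linalg.norm(u); print(n,'centre',A.mean(0)[:2]+d*np.array([u[1],-u[0]]))
s=manip.get_state();print(s['position'],s['ee_rot'])
E
```

```text
held [[0.4737, 0.3876], [0.4724, 0.4275], [0.5311, 0.4299], [0.5324, 0.3894]] w 0.04 c [0.5024 0.4086] head 91.9
base [[0.462, 0.3719], [0.4598, 0.4409]] w 0.069 c [0.4609 0.4064] head 91.88
fix [[0.4759, 0.3869], [0.4745, 0.427]] w 0.0401 c [0.4752 0.4069] head 91.89
len 0.05876448518365509
base centre [0.50488717 0.40785543]
fix centre [0.50417413 0.40787701]
[0.5027786  0.40629882 0.12377118] [-1.30240429e-04 -1.57503436e-02  9.99875874e-01 -3.82534155e-04]
```

servo_tool(series="-0.002 0.001 0.03 0 0 0 1; -0.002 0.001 0.06 0 0 0 1; -0.002 0.001 0.06 0 0 0 1; -0.002 0.001 0.06 0 0 0 1; -0.002 0.001 0.06 0 0 0 1")

```text
clock: 4.9
position: [0.5064, 0.4067, 0.0658]
ee_rot: [0.001, -0.014, 1.0, 0.001]
contact_force: [0.8, 1.2, -0.0]
width: 0.0404
gripper_force: 36.2
```

```bash
python3 - <<'E'
from h import *
s=manip.get_state();print(s['position'],s['ee_rot'],s['qd'].round(3)); go([.5053,.4075,.0305],np.radians(91.9))
E
```

```text
[0.50637887 0.40673237 0.06578875] [ 1.29999966e-03 -1.41301280e-02  9.99899029e-01  7.62157197e-04] [ 0.006 -0.006 -0.011  0.003 -0.004  0.002]
shift [0.0011 0.0007 0.0353] turn [ 0.08  0.15 -0.28] rows 0.7
```

servo_tool(series="0.001 0.0007 0.008 0 0 -0.3 1; 0.001 0.0007 0.016 0 0 -0.3 1; 0.001 0.0007 0.024 0 0 -0.3 1; 0.001 0.0007 0.031 0 0 -0.3 1; 0.001 0.0007 0.035 0 0 -0.3 1")

```text
clock: 5.4
position: [0.5036, 0.4072, 0.0295]
ee_rot: [-0.001, -0.017, 1.0, -0.0]
contact_force: [-6.7, -3.9, 28.4]
width: 0.0404
gripper_force: 39.2
```

servo_tool(series="0 0 0 0 0 0 1; 0 0 0 0 0 0 1")

```text
clock: 5.6
position: [0.5037, 0.4073, 0.0296]
ee_rot: [-0.0, -0.017, 1.0, -0.0]
contact_force: [-3.3, -2.1, 6.6]
width: 0.0402
gripper_force: 37.0
```

servo_tool(series="0 0 -0.0025 0 0 0 1; -0.0015 0 -0.0025 0 0 0 1; -0.0015 0 -0.0025 0 0 0 1; -0.0015 0 -0.001 0 0 0 1; -0.0015 0 -0.0005 0 0 0 1")

```text
clock: 6.1
position: [0.5059, 0.4076, 0.0296]
ee_rot: [0.0, -0.017, 1.0, 0.0]
contact_force: [-1.5, -0.9, 6.2]
width: 0.0402
gripper_force: 36.9
```

servo_tool(series="0 0 0 0 0 0 0.35; 0 0 0 0 0 0 0.2; 0 0 0 0 0 0 0.1; 0 0 0 0 0 0 0; 0 0 0 0 0 0 0")

```text
clock: 6.6
position: [0.5057, 0.4075, 0.0292]
ee_rot: [-0.0, -0.017, 1.0, 0.0]
contact_force: [-0.0, -0.3, 0.2]
width: 0.0852
gripper_force: 0.0
```

servo_tool(series="0 0 -0.015 0 0 0 0; 0 0 -0.05 0 0 0 0; 0 0 -0.095 0 0 0 0; 0 0 -0.095 0 0 0 0; 0 0 -0.095 0 0 0 0")

```text
clock: 7.1
position: [0.5064, 0.408, 0.1258]
ee_rot: [0.001, -0.017, 1.0, 0.001]
contact_force: [-0.2, -0.1, -1.1]
width: 0.0855
gripper_force: 0.0
```

```bash
python3 - <<'E'
from h import *
s=manip.get_state();print(s['position'],s['ee_rot']); i,im=shot('wrist','w6')
cv2.imwrite('pics/c6.png',cv2.resize(im[130:390,80:440],None,fx=2.2,fy=2.2,interpolation=cv2.INTER_CUBIC))
E
```

```text
[0.50635284 0.40799748 0.12581623] [ 1.35723690e-03 -1.71433368e-02  9.99851754e-01  8.56741344e-04]
```

View pics/c6.png

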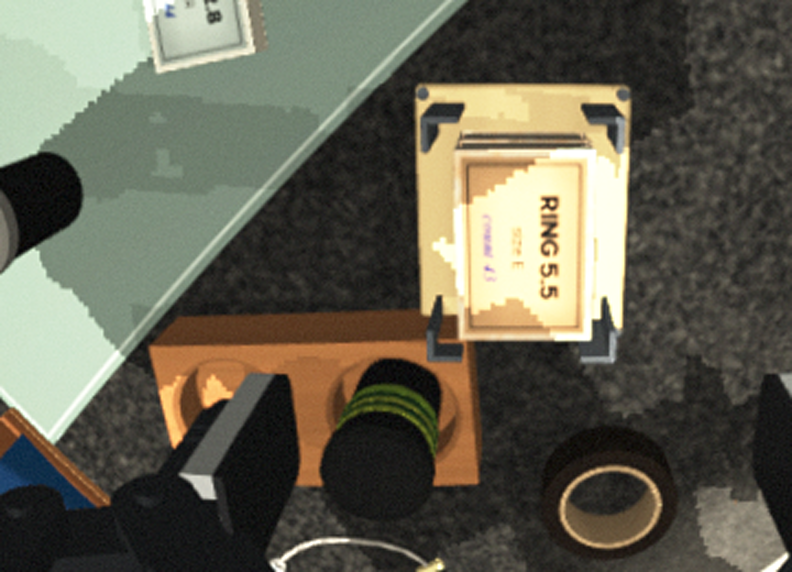

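c6: orange pack lies squarely in the orange holder, evenly between the angles. Now the teal pack; also note the striped block's socket at about (215,395) in the crop.

```bash
python3 - <<'E'
from h import *
go([.428,.297,.125],np.radians(99.4))
E
```

```text
shift [ 0.0811 -0.1076 -0.0008] turn [-0.   -0.01 -7.44] rows 2.7
```

servo_tool(series="0.027 -0.036 0 0 0 -2.5 0; 0.054 -0.072 0 0 0 -5 0; 0.081 -0.1076 0 0 0 -7.4 0; 0.081 -0.1076 0 0 0 -7.4 0; 0.081 -0.1076 0 0 0 -7.4 0")

```text
clock: 7.65
position: [0.4272, 0.2963, 0.1232]
ee_rot: [-0.001, -0.081, 0.997, -0.0]
contact_force: [0.3, 0.1, 0.4]
width: 0.0853
gripper_force: 0.0
```

```bash
python3 - <<'E'
from seg import *
i,im=shot('wrist','w7'); s=manip.get_state();print(s['position'],s['qd'].round(3))
W['w7']=dict(teal=(317,240,50))
i,o=seg('w7'); k,(x0,y0,c)=o['teal']; b=cv2.boxPoints(cv2.minAreaRect(k.astype(np.float32)));print(b.round(1))
print(rect(i,k,.0155)); f=6
s=cv2.resize(c,None,fx=f,fy=f,interpolation=cv2.INTER_CUBIC); cv2.polylines(s,[((k-[x0,y0]+.5)*f).astype(int)],True,(255,0,255),1)
cv2.imwrite('pics/c7.png',cv2.resize(s,(590,590)))
a,A=seg('w1');print(tri([(a,A['teal'][0].mean(0)),(i,k.mean(0))]))
E
```

```text
[0.42854664 0.2973044  0.12359505] [ 0.009  0.015 -0.04   0.001  0.001 -0.   ]
[[293.9 195.1]
 [347.8 194.3]
 [349.1 274.3]
 [295.1 275.2]]
(array([0.42756128, 0.29790723]), 58.94719696044922, 37.26593017578125, 9.169666290283203)
(array([0.42757285, 0.29783905, 0.01015656]), [np.float64(0.0001681332926888625), np.float64(0.0001681332926889203)])
```

View pics/c7.png

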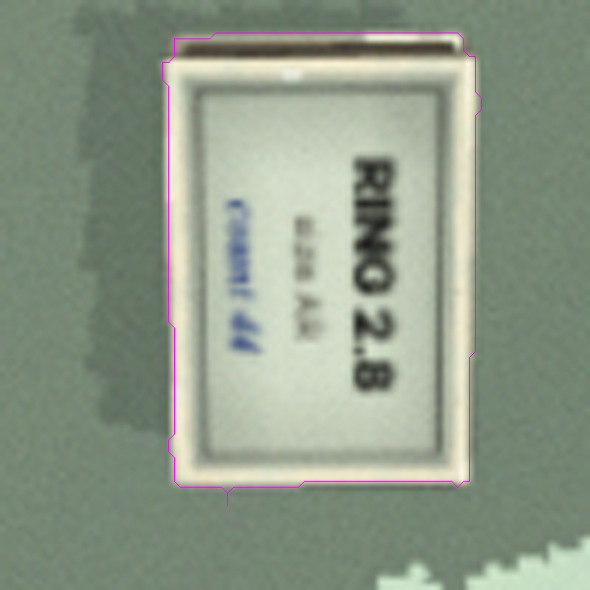

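c7: the pack's top face has corners (295,200),(347.5,200),(346.5,272),(297,272) px in the full image, plus the near side wall above.

```bash
python3 - <<'E'
from h import *
i,_=load('w7')
H=plane(i,[(295,200),(347.5,200),(346.3,272),(297.2,272)],.0155)[:,:2]; c=H.mean(0)
hd=np.degrees(np.arctan2(*(H[2]+H[3]-H[0]-H[1])[::-1])); print(H.round(4),c,hd,np.linalg.norm(H[0]-H[1]),np.linalg.norm(H[1]-H[2]))
go([*c,.004],np.radians(hd+90))
E
```

```text
[[0.4049 0.2761]
 [0.399  0.3117]
 [0.4513 0.3206]
 [0.4571 0.2853]] [0.42806706 0.29843192] 9.83317539867886 0.036083392494527015 0.05305837927755143
shift [0.0002 0.0012 0.1196] turn [ 0.01 -0.02 -0.51] rows 2.4
```

servo_tool(series="0 0.0012 0.045 0 0 -0.5 0; 0 0.0012 0.09 0 0 -0.5 0; 0 0.0012 0.11 0 0 -0.5 0; 0 0.0012 0.1185 0 0 -0.5 0; 0 0.0012 0.1185 0 0 -0.5 0")

```text
clock: 8.2
position: [0.4285, 0.2989, 0.0044]
ee_rot: [-0.001, -0.086, 0.996, -0.0]
contact_force: [0.1, 0.3, -0.3]
width: 0.0856
gripper_force: 0.0
```

servo_tool(series="0 0 0 0 0 0 1; 0 0 0 0 0 0 1; 0 0 0 0 0 0 1; 0 0 0 0 0 0 1; 0 0 0 0 0 0 1")

```text
clock: 8.7
position: [0.4291, 0.2989, 0.0071]
ee_rot: [0.001, -0.086, 0.996, 0.001]
contact_force: [-0.8, -0.1, 5.3]
width: 0.0361
gripper_force: 35.2
```

```bash
python3 - <<'E'
from h import *
s=manip.get_state();print(s['position'])
go([.530,.0445,.125],np.radians(88))
E
```

```text
[0.42912518 0.29894288 0.007144  ]
shift [-0.0561 -0.2678 -0.118 ] turn [ 0.07  0.15 11.86] rows 6.0
```

servo_tool(series="0 0 -0.03 0 0 0 1; 0 0 -0.075 0 0 0 1; -0.003 -0.015 -0.118 0 0 0 1; -0.01 -0.053 -0.118 0 0 0 1; -0.02 -0.098 -0.118 0 0 0 1")

```text
clock: 9.2
position: [0.4657, 0.2056, 0.1261]
ee_rot: [0.002, -0.087, 0.996, 0.001]
contact_force: [0.4, -1.5, -0.4]
width: 0.0362
gripper_force: 35.6
```

servo_tool(series="-0.009 -0.043 0 0 0 3 1; -0.018 -0.086 0 0 0 6 1; -0.027 -0.129 0 0 0 9 1; -0.036 -0.17 0 0 0 11.9 1; -0.036 -0.17 0 0 0 11.9 1")

```text
clock: 9.7
position: [0.5319, 0.0393, 0.1242]
ee_rot: [0.002, 0.021, 1.0, -0.001]
contact_force: [-0.5, 0.9, -0.0]
width: 0.0361
gripper_force: 35.6
```

servo_tool(series="0 0 0 0 0 0 1; 0 0 0 0 0 0 1; 0 0 0 0 0 0 1")

```text
clock: 10.0
position: [0.5286, 0.0452, 0.1238]
ee_rot: [-0.0, 0.017, 1.0, 0.0]
contact_force: [-0.3, 0.3, -0.4]
width: 0.0362
gripper_force: 35.6
```

```bash
python3 - <<'E'
from h import *
i,im=shot('wrist','w8');s=manip.get_state();print(s['position'],s['ee_rot'],s['width'],s['qd'].round(3))
cv2.imwrite('pics/c8.png',cv2.resize(im[150:390,220:420],None,fx=2.5,fy=2.5,interpolation=cv2.INTER_CUBIC))
E
```

```text
[0.52867553 0.04523363 0.12383861] [-1.46162722e-04  1.68361231e-02  9.99858237e-01  1.69332206e-04] 0.036226961430766626 [ 0.001  0.    -0.001 -0.001  0.    -0.002]
```

View pics/c8.png

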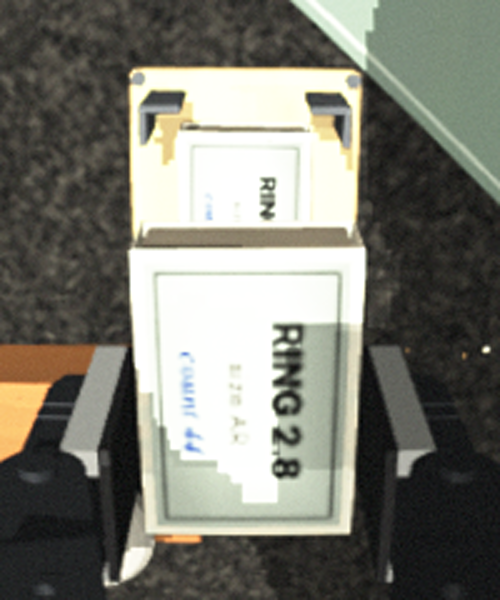

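c8: held teal pack corners (271.6,249),(366,249),(360.8,363),(278,363); holder base near corners (272.4,177.6),(364.4,177.6); fixed pack near corners about (292,202.4),(344,202.4).

```bash
python3 - <<'E'
from h import *
i,_=load('w8'); s=manip.get_state()
H=plane(i,[(271.6,249.2),(366,249.2),(360.8,363.2),(278,363.2)],s['position'][2]-.0071+.0155)
B=plane(i,[(272.4,177.6),(364.4,177.6)],.006); F=plane(i,[(292,202.4),(344,202.4)],.023)
for n,A in (('held',H),('base',B),('fix',F)):
    print(n,'w',np.linalg.norm(A[0]-A[1]).round(4),'c',A.mean(0)[:2].round(4),'head',np.degrees(np.arctan2(*(A[1]-A[0])[1::-1])).round(2))
print('len',np.linalg.norm(H[1]-H[2]))
for n,A,d in (('base',B,.0415),('fix',F,.0265)):
    u=(A[1]-A[0])[:2];u/=np.linalg.norm(u); c=A.mean(0)[:2]+d*np.array([u[1],-u[0]]); print(n,'centre',c)
t=np.array([.5303,.0446])
E
```

```text
held w 0.0363 c [0.5271 0.0456] head 88.1
base w 0.0652 c [0.4891 0.0465] head 88.1
fix w 0.0348 c [0.5038 0.0458] head 88.09
len 0.05324551663472193
base centre [0.53053077 0.04512033]
fix centre [0.53024581 0.04487315]
```

servo_tool(series="-0.0033 -0.0007 0.03 0 0 0 1; -0.0033 -0.0007 0.06 0 0 0 1; -0.0033 -0.0007 0.07 0 0 0 1; -0.0033 -0.0007 0.07 0 0 0 1; -0.0033 -0.0007 0.07 0 0 0 1")

```text
clock: 10.55
position: [0.5332, 0.0436, 0.0546]
ee_rot: [0.001, 0.017, 1.0, 0.0]
contact_force: [0.1, -0.1, 0.3]
width: 0.0362
gripper_force: 35.6
```

```bash
python3 - <<'E'
from h import *
s=manip.get_state();print(s['position'],s['ee_rot'],s['qd'].round(3)); go([.5320,.0446,.0300],np.radians(88.1))
E
```

```text
[0.53324128 0.04360272 0.05458921] [6.62418304e-04 1.73878296e-02 9.99848600e-01 3.16536042e-05] [-0.003 -0.016 -0.015  0.002 -0.002 -0.003]
shift [0.0013 0.001  0.0246] turn [ 0.    0.08 -0.09] rows 0.5
```

servo_tool(series="0.0008 0.001 0.006 0 0 0 1; 0.0008 0.001 0.012 0 0 0 1; 0.0008 0.001 0.018 0 0 0 1; 0.0008 0.001 0.022 0 0 0 1; 0.0008 0.001 0.0235 0 0 0 1")

```text
clock: 11.05
position: [0.5315, 0.0442, 0.0297]
ee_rot: [-0.0, 0.018, 1.0, 0.0]
contact_force: [-0.2, -0.3, 0.0]
width: 0.0365
gripper_force: 35.6
```

servo_tool(series="0 0 0 0 0 0 1; 0 0 0 0 0 0 1")

```text
clock: 11.25
position: [0.532, 0.0442, 0.0303]
ee_rot: [0.0, 0.018, 1.0, 0.0]
contact_force: [0.4, 0.2, 0.1]
width: 0.036
gripper_force: 35.6
```

servo_tool(series="0 0 0.001 0 0 0 1; 0 0 0.0015 0 0 0 1; 0 0 0.0015 0 0 0 1")

```text
clock: 11.55
position: [0.5321, 0.0442, 0.0294]
ee_rot: [0.0, 0.018, 1.0, 0.0]
contact_force: [-0.6, -0.6, 4.6]
width: 0.0362
gripper_force: 36.0
```

servo_tool(series="0 0 0 0 0 0 0.4; 0 0 0 0 0 0 0.3; 0 0 0 0 0 0 0.1; 0 0 0 0 0 0 0; 0 0 0 0 0 0 0")

```text
clock: 12.05
position: [0.5318, 0.0442, 0.0287]
ee_rot: [-0.0, 0.018, 1.0, 0.0]
contact_force: [1.0, -0.6, 0.5]
width: 0.0856
gripper_force: 0.0
```

servo_tool(series="0 0 -0.015 0 0 0 0; 0 0 -0.05 0 0 0 0; 0 0 -0.095 0 0 0 0; 0 0 -0.12 0 0 0 0; 0 0 -0.12 0 0 0 0")

```text
clock: 12.55
position: [0.5348, 0.0441, 0.1529]
ee_rot: [0.005, 0.018, 1.0, -0.0]
contact_force: [-0.0, -0.1, 0.0]
width: 0.0853
gripper_force: 0.0
```

```bash
python3 - <<'E'
from h import *
i,im=shot('wrist','w9');s=manip.get_state();print(s['position'],s['ee_rot'],s['qd'].round(3))
cv2.imwrite('pics/c9.png',cv2.resize(im[130:350,100:460],None,fx=2.2,fy=2.2,interpolation=cv2.INTER_CUBIC))
E
```

```text
[0.53306072 0.04416914 0.15059143] [ 2.22379415e-03  1.77706404e-02  9.99839616e-01 -2.36292585e-05] [-0.     0.036  0.06  -0.    -0.005  0.001]
```

View pics/c9.png

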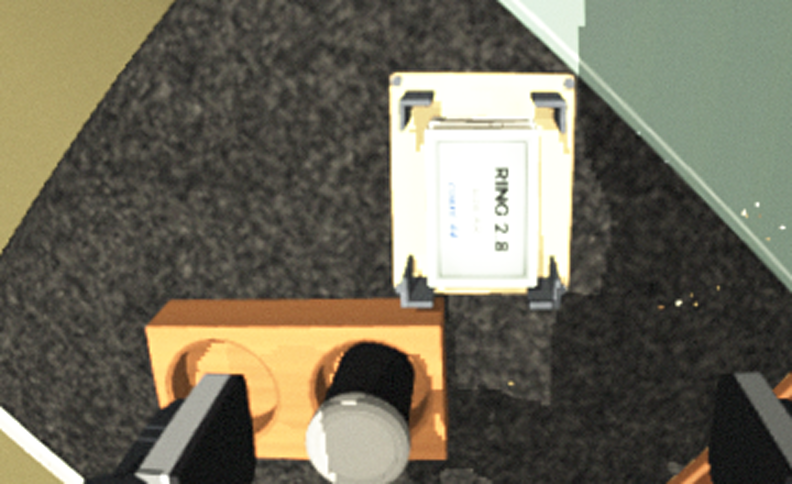

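c9: teal pack sits squarely in its holder. Plain block top corners in the crop (147,326),(443,322),(446,459); socket spans 166–280. Now locate sockets and go for the striped pot.

```bash
python3 - <<'E'
from h import *
def rep(n,i,P):
    P=plane(i,np.array(P),.028)[:,:2]; print(n,P.round(4).tolist(),[np.linalg.norm(P[0]-p).round(4) for p in P[1:]]); return P
i9,_=load('w9'); i6,_=load('w6')
o9=np.array([100,130]);o6=np.array([80,130])
P=rep('plain NL,NR,FR',i9,np.array([(147,326),(443,322),(446,459)])/2.2+o9)
c=(P[0]+P[2])/2; u=(P[1]-P[0])/np.linalg.norm(P[1]-P[0]); print('c',c,'sock',c-.029*u,np.degrees(np.arctan2(u[1],u[0])))
rep('sock L,R edges',i9,np.array([(166,385),(280,395)])/2.2+o9)
P=rep('striped NL,FR,FL?',i6,np.array([(150,348),(480,484)])/2.2+o6)
c=P.mean(0); h=np.radians(94.5);print('c',c,'sock',c-.029*np.array([np.cos(h),np.sin(h)]))
# two-view socket check via w1,w2 block: fixed-pot-free near-left corner
s=manip.get_state();print(s['position'],rot(s['ee_rot']).as_matrix()[:,0].round(3))
go([.375,.183,.14],np.radians(0.0))
go([.375,.183,.14],np.radians(4.5))
print(s['qpos'].round(2))
E
```

```text
plain NL,NR,FR [[0.5738, -0.0835], [0.5741, 0.0293], [0.6318, 0.0274]] [np.float64(0.1128), np.float64(0.1251)]
c [ 0.60276179 -0.02804143] sock [ 0.60266777 -0.05704127] 89.81423507516573
sock L,R edges [[0.5988, -0.0803], [0.6027, -0.034]] [np.float64(0.0464)]
striped NL,FR,FL? [[0.5505, 0.2789], [0.5966, 0.3956]] [np.float64(0.1254)]
c [0.57352356 0.33724437] sock [0.57579887 0.30833377]
[0.53306072 0.04416914 0.15059143] [-0.999  0.036 -0.004]
shift [0.1629 0.1331 0.0099] turn [ 0.2   0.2  87.96] rows 10.2
shift [0.1629 0.1331 0.0099] turn [ 0.19  0.21 83.46] rows 9.7
[-0.05  0.27  1.72  0.    1.14 -1.58]
```

servo_tool(series="0.0326 0.0266 0.002 0 0 8.4 0; 0.065 0.053 0.004 0 0 16.8 0; 0.098 0.08 0.006 0 0 25.2 0; 0.13 0.1065 0.008 0 0 33.6 0; 0.163 0.133 0.01 0 0 42 0")

```text
clock: 13.1
position: [0.3723, 0.1823, 0.1371]
ee_rot: [-0.001, 0.375, 0.927, -0.001]
contact_force: [0.0, 0.9, 0.1]
width: 0.0853
gripper_force: 0.0
```

servo_tool(series="0 0 0 0 0 8.4 0; 0 0 0 0 0 16.8 0; 0 0 0 0 0 25.2 0; 0 0 0 0 0 33.6 0; 0 0 0 0 0 41.5 0")

```text
clock: 13.6
position: [0.3736, 0.1815, 0.1372]
ee_rot: [-0.001, 0.679, 0.734, -0.002]
contact_force: [-0.6, -0.9, -0.7]
width: 0.0855
gripper_force: 0.0
```

servo_tool(series="0 0 0 0 0 0 0; 0 0 0 0 0 0 0; 0 0 0 0 0 0 0")

```text
clock: 13.9
position: [0.3746, 0.1817, 0.1383]
ee_rot: [-0.0, 0.676, 0.737, -0.001]
contact_force: [-0.3, -0.9, -0.2]
width: 0.0852
gripper_force: 0.0
```

```bash
cat > pot.py <<'E'
import sys
from h import *
name,kind,zt=sys.argv[1],sys.argv[2],float(sys.argv[3])
i,im=shot('wrist',name);s=manip.get_state();print(s['position'].round(4),s['ee_rot'].round(4),s['qd'].round(3))
b,g,r=[im[:,:,k].astype(int) for k in range(3)]
m=(r<55)&(g<55) if kind=='S' else (abs(r-g)<14)&(abs(r-b)<25)&(r>100)
m=m.astype(np.uint8)*255; cv2.rectangle(m,(0,400),(640,480),0,-1)
m=cv2.morphologyEx(m,cv2.MORPH_OPEN,np.ones((5,5)))
cs,_=cv2.findContours(m,cv2.RETR_EXTERNAL,cv2.CHAIN_APPROX_NONE)
for c in cs:
    A=cv2.contourArea(c)
    if 1500<A<30000:
        k=c.reshape(-1,2).astype(np.float32); p=plane(i,k,zt)[:,:2].astype(np.float32)
        (q,rad)=cv2.minEnclosingCircle(p); e=cv2.fitEllipse(p*1000)
        print('area',A,'px',k.mean(0).round(1),k.min(0),k.max(0),'xy',np.round(q,4),'r',round(rad,4),'ell',np.round(e[0],1),np.round(e[1],1))
E
python3 pot.py w10 S .058
```

```text
[0.3748 0.1817 0.1385] [-3.000e-04  6.762e-01  7.367e-01 -4.000e-04] [-0.    -0.003 -0.006  0.001  0.002  0.007]
area 8076.5 px [488.7 362.9] [423. 301.] [589. 399.] xy [0.5577 0.0962] r 0.1173 ell [532.1  86.9] [ 69.7 221.8]
area 7982.0 px [150.4 363.2] [ 50. 300.] [215. 399.] xy [0.2112 0.0664] r 0.1168 ell [239.6  62.6] [ 69.4 222.7]
area 2153.0 px [291.8 277.5] [263. 231.] [332. 310.] xy [0.3631 0.1652] r 0.0344 ell [361.4 157.1] [25.2 65.3]
area 2162.5 px [318.5 243.8] [292. 218.] [345. 270.] xy [0.3747 0.1841] r 0.0177 ell [374.8 184.1] [33.4 34.6]
area 3514.0 px [566.3 159.3] [525. 113.] [603. 215.] xy [0.5445 0.2611] r 0.0471 ell [550.8 258.8] [47.2 91.1]
area 1500.5 px [603.7  22.3] [585.   0.] [624.  52.] xy [0.5719 0.3732] r 0.0273 ell [572.2 369.8] [40.4 47.9]
area 18756.0 px [193.5  83.5] [52.  0.] [346. 182.] xy [0.2777 0.299 ] r 0.107 ell [265.8 267.9] [ 69.3 222.9]
```

Top circle at px (318,244) is the striped pot: (0.3747, 0.1841), radius 17.7 mm at z = 58 mm, as expected.

servo_tool(series="0.0024 0 0.04 0 0 0 0; 0.0024 0 0.08 0 0 0 0; 0.0024 0 0.1 0 0 0 0; 0.0024 0 0.1095 0 0 0 0; 0.0024 0 0.1095 0 0 0 0", squeeze=30)

```text
clock: 14.45
position: [0.3743, 0.184, 0.0286]
ee_rot: [-0.001, 0.677, 0.736, -0.001]
contact_force: [-0.9, 0.4, 0.5]
width: 0.0851
gripper_force: 0.0
```

servo_tool(series="0 0 0 0 0 0 1; 0 0 0 0 0 0 1; 0 0 0 0 0 0 1; 0 0 0 0 0 0 1; 0 0 0 0 0 0 1")

```text
clock: 14.95
position: [0.3756, 0.1844, 0.0303]
ee_rot: [0.0, 0.677, 0.736, 0.001]
contact_force: [-1.3, 0.5, 6.1]
width: 0.0325
gripper_force: 29.3
```

```bash
python3 - <<'E'
from h import *
a=load('w1')[0];b=load('w10')[0]
print(tri([(a,(333,99)),(b,(318.5,244))]))
s=manip.get_state();print(s['position'],s['width'])
go([.5758,.3080,.115],np.radians(4.5))
E
```

```text
(array([0.37460032, 0.1835966 , 0.05593978]), [np.float64(0.00020565720338575522), np.float64(0.0002056572033858157)])
[0.37555922 0.18444368 0.03030371] 0.032455709683293636
shift [ 0.1063  0.2101 -0.0842] turn [ 0.11 -0.03  0.32] rows 5.0
```

servo_tool(series="0 0 -0.025 0 0 0 1; 0 0 -0.06 0 0 0 1; 0.005 0.01 -0.085 0 0 0 1; 0.022 0.044 -0.085 0 0 0 1; 0.042 0.084 -0.085 0 0 0 1")

```text
clock: 15.45
position: [0.4554, 0.2334, 0.1162]
ee_rot: [0.001, 0.677, 0.736, 0.001]
contact_force: [0.6, 0.2, 0.3]
width: 0.0322
gripper_force: 30.1
```

servo_tool(series="0.02 0.04 0 0 0 0 1; 0.04 0.08 0 0 0 0 1; 0.058 0.115 0 0 0 0 1; 0.064 0.126 0 0 0 0.3 1; 0.064 0.126 0 0 0 0.3 1")

```text
clock: 15.95
position: [0.5769, 0.3085, 0.1139]
ee_rot: [0.0, 0.678, 0.735, 0.0]
contact_force: [-0.5, -1.3, -0.6]
width: 0.0319
gripper_force: 30.1
```

servo_tool(series="0 0 0 0 0 0 1; 0 0 0 0 0 0 1; 0 0 0 0 0 0 1")

```text
clock: 16.25
position: [0.5741, 0.3068, 0.1147]
ee_rot: [-0.0, 0.679, 0.734, -0.0]
contact_force: [0.0, 0.1, -0.1]
width: 0.0324
gripper_force: 30.1
```

```bash
python3 pot.py w11 S .142; python3 - <<'E'
from seg import *
go([.5758,.3080,.115],np.radians(4.5))
i,im=load('w11'); W['w11']=dict(blkS=(320,240,110))
i,o=seg('w11'); k=o['blkS'][0]; print(k.min(0),k.max(0),rect(i,k,.028)); a=cv2.approxPolyDP(k.reshape(-1,1,2),3,True).reshape(-1,2); print(a.tolist())
E
```

```text
[0.5744 0.307  0.1148] [-0.000e+00  6.787e-01  7.344e-01 -1.000e-04] [ 0.004  0.003 -0.007  0.001 -0.     0.001]
area 8513.0 px [195.7 363.1] [ 88. 300.] [267. 399.] xy [0.509  0.2884] r 0.0538 ell [524.7 287.6] [ 38.7 102.9]
area 7261.0 px [319.2 328.6] [266. 284.] [371. 377.] xy [0.5746 0.3098] r 0.024 ell [574.8 308.8] [39.4 40.4]
area 11154.5 px [426.2 316.6] [363. 228.] [548. 399.] xy [0.6379 0.305 ] r 0.0598 ell [637.6 310.9] [72.8 96.9]
area 1861.5 px [387.9 220.6] [365. 196.] [419. 260.] xy [0.5942 0.351 ] r 0.0121 ell [593.7 351.6] [16.6 19.7]
area 2041.0 px [ 16.5 215.1] [  0. 169.] [ 39. 275.] xy [0.4446 0.3405] r 0.03 ell [442.9 342. ] [19.5 48.9]
area 5128.5 px [237.5 178.7] [171. 138.] [272. 239.] xy [0.538  0.3614] r 0.0219 ell [540.4 364.7] [26.5 36.3]
area 21876.5 px [581.8 107.7] [489.   5.] [639. 233.] xy [0.6788 0.4049] r 0.0563 ell [670.7 405.7] [ 78.6 100.2]
shift [ 0.0009  0.0015 -0.0002] turn [-0.01  0.    0.01] rows 0.0
[273 130] [364 282] (array([0.57295972, 0.33052301]), 100.29724884033203, 56.73771667480469, -85.2749719619751)
[[274, 130], [278, 281], [286, 281], [297, 260], [321, 255], [341, 265], [347, 282], [360, 282], [364, 130], [337, 130], [353, 147], [352, 167], [341, 183], [322, 191], [302, 187], [286, 167], [286, 147], [300, 130], [290, 130], [285, 137], [280, 136], [281, 130]]
```

```bash
python3 - <<'E'
from h import *
i,im=load('w11')
P=plane(i,[(274,130),(278,281),(364,130),(360.5,281)],.028)[:,:2]
print(P.round(4).tolist(),'w',np.linalg.norm(P[0]-P[2]),np.linalg.norm(P[1]-P[3]))
m0=(P[0]+P[2])/2;m1=(P[1]+P[3])/2;u=(m0-m1)/np.linalg.norm(m0-m1);print('axis',m0,m1,np.degrees(np.arctan2(u[1],u[0])),'x on axis at y=.308',m1+u*(.308-m1[1])/u[1])
b,g,r=[im[60:200,270:370,k].astype(int) for k in range(3)]
m=((r<60)&(g<60)&(b<60)).astype(np.uint8)*255
cv2.imwrite('pics/f.png',m)
cs,_=cv2.findContours(m,cv2.RETR_EXTERNAL,cv2.CHAIN_APPROX_NONE);
for c in sorted(cs,key=cv2.contourArea)[-3:]:
    k=c.reshape(-1,2)+[270,60];print(cv2.contourArea(c),k.min(0),k.max(0)); p=plane(i,k,.066)[:,:2].astype(np.float32); print(cv2.minEnclosingCircle(p))
E
```

```text
[[0.5415, 0.3782], [0.5493, 0.2792], [0.5965, 0.3826], [0.6048, 0.2836]] w 0.0551565214579626 0.055695498587825035
axis [0.56900303 0.3804373 ] [0.57708304 0.28136631] 94.66259973006196 x on axis at y=.308 [0.57491086 0.308     ]
146.5 [293  60] [312 109]
((0.5544682741165161, 0.4028746485710144), 0.012985453009605408)
264.0 [365 118] [369 199]
((0.5944698452949524, 0.3674009144306183), 0.021346500143408775)
3183.0 [286 127] [351 189]
((0.5700744390487671, 0.3656884729862213), 0.017031200230121613)
```

Fixed striped pot top in w11 at (318,158) px gives (0.5701, 0.3657), so the socket is at (0.5748, 0.3079).

servo_tool(series="0.001 0.0005 0.025 0 0 0 1; 0.001 0.0005 0.045 0 0 0 1; 0.001 0.0005 0.058 0 0 0 1; 0.001 0.0005 0.067 0 0 0 1; 0.001 0.0005 0.073 0 0 0 1")

```text
clock: 16.8
position: [0.5755, 0.3084, 0.041]
ee_rot: [-0.0, 0.679, 0.734, -0.0]
contact_force: [-0.6, -0.1, 0.0]
width: 0.0321
gripper_force: 30.1
```

servo_tool(series="0 0 0 0 0 0 1; 0 0 0.002 0 0 0 1; 0 0 0.004 0 0 0 1; 0 0 0.004 0 0 0 1; 0 0 0.004 0 0 0 1")

```text
clock: 17.3
position: [0.5763, 0.3088, 0.0384]
ee_rot: [0.0, 0.679, 0.734, 0.001]
contact_force: [-1.3, 0.0, 4.1]
width: 0.0323
gripper_force: 30.4
```

servo_tool(series="0 0 0 0 0 0 0.45; 0 0 0 0 0 0 0.35; 0 0 0 0 0 0 0.15; 0 0 0 0 0 0 0; 0 0 0 0 0 0 0")

```text
clock: 17.8
position: [0.5756, 0.3085, 0.0372]
ee_rot: [-0.0, 0.679, 0.734, -0.0]
contact_force: [-0.2, 0.1, 0.3]
width: 0.0852
gripper_force: 0.0
```

servo_tool(series="0 0 -0.015 0 0 0 0; 0 0 -0.045 0 0 0 0; 0 0 -0.09 0 0 0 0; 0 0 -0.12 0 0 0 0; 0 0 -0.12 0 0 0 0")

```text
clock: 18.3
position: [0.5787, 0.3098, 0.163]
ee_rot: [0.002, 0.679, 0.734, 0.005]
contact_force: [-0.0, 0.1, 0.1]
width: 0.085
gripper_force: 0.0
```

```bash
python3 pot.py w12 S .066; python3 -c "
from h import *
go([.5007,.2290,.14],np.radians(0))"
```

```text
[0.5771 0.3091 0.1603] [0.0012 0.6787 0.7344 0.0027] [ 0.001  0.038  0.067  0.001 -0.007  0.   ]
area 7913.0 px [486.  362.9] [422. 300.] [588. 399.] xy [0.7771 0.21  ] r 0.1276 ell [752.5 199.7] [ 75.8 230.4]
area 7947.0 px [158.3 355.6] [ 50. 285.] [240. 399.] xy [0.4163 0.1894] r 0.1338 ell [440.9 185.9] [ 79.4 238.4]
area 5687.5 px [364.6 260.3] [288. 218.] [428. 304.] xy [0.6092 0.3058] r 0.0505 ell [605.  300.9] [56.8 89.6]
area 3388.0 px [ 37.4 216.4] [  0. 172.] [ 83. 273.] xy [0.3434 0.2989] r 0.0729 ell [338.  305.2] [ 38.  134.3]
area 1889.0 px [375.4 197.5] [349. 157.] [403. 238.] xy [0.6208 0.343 ] r 0.0301 ell [615.4 342.3] [26.7 51.7]
area 4140.0 px [246.2 184.4] [184. 141.] [274. 242.] xy [0.518  0.3401] r 0.0453 ell [523.8 349.2] [44.5 78.3]
area 27305.5 px [569.7 113.4] [458.   5.] [639. 240.] xy [0.7924 0.43  ] r 0.1285 ell [780.1 429.4] [195.5 210.4]
shift [-0.0739 -0.0826  0.0197] turn [ 0.32 -0.12  4.52] rows 2.3
```

servo_tool(series="-0.025 -0.028 0.007 0 0 1.5 0; -0.05 -0.056 0.014 0 0 3 0; -0.074 -0.0826 0.018 0 0 4.5 0; -0.074 -0.0826 0.018 0 0 4.5 0; -0.074 -0.0826 0.018 0 0 4.5 0")

```text
clock: 18.85
position: [0.4981, 0.2277, 0.1383]
ee_rot: [-0.001, 0.707, 0.707, -0.001]
contact_force: [0.7, -0.2, 0.8]
width: 0.0854
gripper_force: 0.0
```

```bash
python3 pot.py w13 P .058 | grep -v "r 0.[1-9]"
```

```text
[0.4993 0.2283 0.1388] [-2.000e-04  7.071e-01  7.072e-01 -0.000e+00] [ 0.008  0.01  -0.033  0.001  0.002  0.002]
area 3959.0 px [ 21.8 338.8] [  0. 277.] [ 54. 399.] xy [0.2149 0.1259] r 0.0775 ell [214.2 123.6] [ 66.3 147.2]
area 2252.5 px [322.6 246.4] [295. 220.] [349. 272.] xy [0.5005 0.2285] r 0.0183 ell [500.7 228.7] [34.5 35.1]
area 2115.5 px [160.5  27.6] [127.   0.] [182.  52.] xy [0.3959 0.3739] r 0.0243 ell [392.7 375.3] [33.9 42.4]
```

Lid at px (322,246): (0.5006, 0.2287), 35 mm across. Grasp.

servo_tool(series="0.0003 0.001 0.04 0 0 0 0; 0.0003 0.001 0.08 0 0 0 0; 0.0003 0.001 0.1 0 0 0 0; 0.0003 0.001 0.1095 0 0 0 0; 0.0003 0.001 0.1095 0 0 0 0")

```text
clock: 19.4
position: [0.5002, 0.2289, 0.0285]
ee_rot: [-0.001, 0.707, 0.707, -0.001]
contact_force: [0.6, 0.0, 0.6]
width: 0.0853
gripper_force: 0.0
```

servo_tool(series="0 0 0 0 0 0 1; 0 0 0 0 0 0 1; 0 0 0 0 0 0 1; 0 0 0 0 0 0 1; 0 0 0 0 0 0 1")

```text
clock: 19.9
position: [0.5008, 0.2288, 0.0311]
ee_rot: [0.0, 0.707, 0.707, 0.001]
contact_force: [-1.9, -0.8, 5.4]
width: 0.0325
gripper_force: 29.6
```

```bash
python3 - <<'E'
from h import *
a=load('w1')[0];b=load('w13')[0]
print(tri([(a,(372,214)),(b,(322.6,246.4))]))
s=manip.get_state();print(s['position'],s['width'])
go([.6027,-.0570,.115],np.radians(-.2))
E
```

```text
(array([0.50020389, 0.22773839, 0.05351368]), [np.float64(0.0009689386729349813), np.float64(0.0009689386729351368)])
[0.50083394 0.22878349 0.03106674] 0.03246031658657077
shift [-0.2857  0.102  -0.0839] turn [ 0.12 -0.05  0.22] rows 6.3
```

servo_tool(series="0 0 -0.03 0 0 0 1; 0 0 -0.07 0 0 0 1; -0.036 -0.017 -0.084 0 0 0 1; -0.073 -0.034 -0.084 0 0 0 1; -0.109 -0.05 -0.084 0 0 0 1")

```text
clock: 20.4
position: [0.4496, 0.1186, 0.1146]
ee_rot: [0.001, 0.707, 0.708, 0.001]
contact_force: [0.4, -0.7, -1.2]
width: 0.0326
gripper_force: 30.0
```

servo_tool(series="-0.036 0.031 0 0 0 0 1; -0.072 0.062 0 0 0 0 1; -0.108 0.093 0 0 0 0 1; -0.144 0.124 0 0 0 0 1; -0.177 0.152 0 0 0 0.2 1")

```text
clock: 20.9
position: [0.6034, -0.0594, 0.1139]
ee_rot: [0.0, 0.709, 0.706, 0.0]
contact_force: [-0.3, 1.0, 0.4]
width: 0.033
gripper_force: 30.0
```

servo_tool(series="0 0 0 0 0 0 1; 0 0 0 0 0 0 1; 0 0 0 0 0 0 1; 0 0 0 0 0 0 1")

```text
clock: 21.3
position: [0.6011, -0.0562, 0.1139]
ee_rot: [-0.001, 0.708, 0.706, -0.0]
contact_force: [0.9, -0.4, -0.4]
width: 0.0325
gripper_force: 30.1
```

```bash
python3 - <<'E'
from seg import *
i,im=shot('wrist','w14');s=manip.get_state();print(s['position'].round(4),s['ee_rot'].round(4),s['qd'].round(3),s['width'])
W['w14']=dict(blkP=(320,240,110))
i,o=seg('w14'); k=o['blkP'][0]; a=cv2.approxPolyDP(k.reshape(-1,1,2),3,True).reshape(-1,2); print(a.tolist())
b,g,r=[im[60:200,265:375,k].astype(int) for k in range(3)]
m=((abs(r-g)<14)&(abs(r-b)<25)&(r>100)).astype(np.uint8)*255
cs,_=cv2.findContours(m,cv2.RETR_EXTERNAL,cv2.CHAIN_APPROX_NONE);
for c in sorted(cs,key=cv2.contourArea)[-2:]:
    k=c.reshape(-1,2)+[265,60];print(cv2.contourArea(c),k.min(0),k.max(0)); p=plane(i,k,.066)[:,:2].astype(np.float32); print(cv2.minEnclosingCircle(p))
E
```

```text
[ 0.6013 -0.0562  0.114 ] [-3.000e-04  7.077e-01  7.065e-01 -0.000e+00] [ 0.001 -0.001 -0.006 -0.001 -0.002 -0.   ] 0.03253771430813413
[[366, 130], [331, 130], [354, 149], [352, 176], [365, 174], [363, 193], [342, 189], [336, 198], [336, 213], [349, 237], [345, 254], [338, 260], [328, 254], [307, 254], [301, 250], [298, 239], [302, 221], [311, 214], [324, 214], [307, 215], [294, 223], [285, 237], [284, 251], [290, 270], [287, 283], [279, 286], [286, 285], [293, 263], [312, 253], [327, 254], [340, 261], [350, 286], [345, 265], [350, 257], [360, 258], [360, 286], [354, 287], [360, 286]]
45.0 [265 132] [271 141]
((0.5758029222488403, 0.014293957501649857), 0.0028858482837677)
3306.5 [287 131] [353 195]
((0.6023513674736023, 0.00044322258327156305), 0.017232807353138924)
```

Fixed plain pot lid in w14 at (320,163) px gives (0.6024, 0.0004), so the socket is at (0.6022, −0.0576).

servo_tool(series="-0.001 0.0002 0.025 0 0 0 1; -0.001 0.0002 0.045 0 0 0 1; -0.001 0.0002 0.058 0 0 0 1; -0.001 0.0002 0.066 0 0 0 1; -0.001 0.0002 0.0715 0 0 0 1")

```text
clock: 21.85
position: [0.6024, -0.0581, 0.0421]
ee_rot: [-0.0, 0.708, 0.706, 0.0]
contact_force: [-0.8, -0.6, -0.1]
width: 0.0326
gripper_force: 30.1
```

servo_tool(series="0 0 0 0 0 0 1; 0 0 0.002 0 0 0 1; 0 0 0.004 0 0 0 1; 0 0 0.004 0 0 0 1; 0 0 0.004 0 0 0 1")

```text
clock: 22.35
position: [0.6031, -0.0586, 0.0391]
ee_rot: [0.001, 0.708, 0.706, 0.001]
contact_force: [0.1, -0.1, 3.5]
width: 0.0327
gripper_force: 30.3
```

Seated on the floor. Release, rise, and look from above.

servo_tool(series="0 0 0 0 0 0 0.45; 0 0 0 0 0 0 0.35; 0 0 0 0 0 0 0.15; 0 0 0 0 0 0 0; 0 0 0 0 0 0 0")

```text
clock: 22.85
position: [0.6024, -0.0584, 0.0383]
ee_rot: [-0.0, 0.708, 0.706, -0.0]
contact_force: [0.5, -0.3, 0.3]
width: 0.0853
gripper_force: 0.0
```

servo_tool(series="0 0 -0.015 0 0 0 0; 0 0 -0.045 0 0 0 0; 0 0 -0.09 0 0 0 0; 0 0 -0.13 0 0 0 0; 0 0 -0.16 0 0 0 0")

```text
clock: 23.35
position: [0.6032, -0.0586, 0.2013]
ee_rot: [0.001, 0.708, 0.706, 0.001]
contact_force: [0.6, 0.1, -0.5]
width: 0.0857
gripper_force: 0.0
```

servo_tool(series="0.03 -0.03 -0.02 0 0 0 0; 0.06 -0.06 -0.04 0 0 0 0; 0.09 -0.09 -0.06 0 0 0 0; 0.12 -0.12 -0.08 0 0 0 0; 0.15 -0.15 -0.1 0 0 0 0")

```text
clock: 23.85
position: [0.4514, 0.093, 0.2992]
ee_rot: [-0.0, 0.708, 0.706, 0.0]
contact_force: [0.3, 0.5, -0.0]
width: 0.0853
gripper_force: 0.0
```

servo_tool(series="0 0 0 0 0 0 0; 0 0 0 0 0 0 0; 0 0 0 0 0 0 0; 0 0 0 0 0 0 0; 0 0 0 0 0 0 0")

```text
clock: 24.35
position: [0.4533, 0.0913, 0.2974]
ee_rot: [-0.001, 0.709, 0.706, -0.001]
contact_force: [0.4, 0.0, -0.8]
width: 0.0859
gripper_force: 0.0
```

```bash
python3 - <<'E'
from h import *
i,im=shot('wrist','w15');j,sd=shot('side','s15')
P=np.array([[.4,-.1,0]]); s=manip.get_state();print(s['position'],s['qd'].round(3))
a=cv2.resize(sd[170:430,250:450],None,fx=2.2,fy=2.2,interpolation=cv2.INTER_CUBIC); b=cv2.resize(im[0:480,140:640],None,fx=.7,fy=.7)
c=np.zeros((572,790,3),np.uint8); c[:a.shape[0],:440]=a; c[:336,440:790]=b
cv2.imwrite('pics/c15.png',c)
E
```

```text
[0.45327    0.09146525 0.29769467] [ 0.003 -0.003 -0.002  0.001  0.001  0.001]
```

View pics/c15.png

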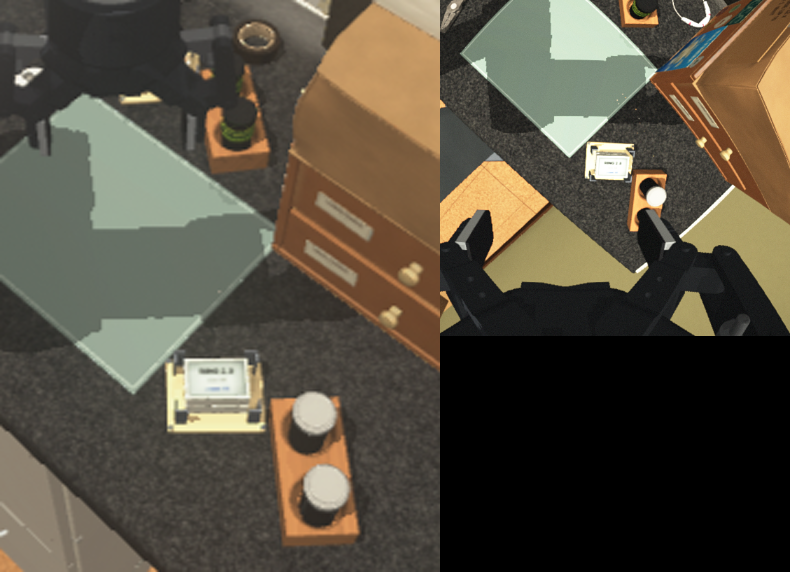

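c15: both grey-lidded pots stand upright and level in the plain block (crop 313,415 and 325,490). The striped pot stands in the near socket of its block (238,125). The teal pack is square in its holder (217,390), and the mat is empty.

```bash
python3 -c "
from rig import manip
print(manip.sign_off())"
```

```text
the job is handed in; nothing more can be done
None
```

The job is handed in: both ring packs lie flat on their matching packs in the holders, both weighing pots stand down in their matching sockets, and the tally counter was not touched. It took about 24 s of the 120 s.

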